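# Press the sample carrier under the drag spring

## Robot

A 6-joint arm with a two-finger parallel gripper is mounted at the origin on a cart in front of the work surface, level with it; the furniture and walls round the work are solid. World frame = base frame: x ahead of the robot, y to its left, z up, the work surface at z = 0. Lengths are in m, angles in rad, forces in N, time in s.
With the tool pointing down it reaches from about 0.35 to 0.975 m from the base axis. Payload 4.9 kg.
Tool frame: the origin (TCP) lies on the centre line of the jaws, within the pads' length; the fingertips stand 14 mm ahead of it and the grasp point (between the pads) lies 5 mm behind it (manip.nose_length is the distance from the TCP to the fingertips, in m); z points along the fingers, y is the line along which they close (so a half turn about z gives the same grasp; the last joint's range is limited). The gripper opens to 85 mm and grips with 20 to 120 N. Pads are 22 mm wide; open, the fingers measure 114 mm over their backs; the gripper's body (76 mm by 85 mm) begins 54 mm behind the grasp point. The pads swing forward as they close: fully open they stand 13 mm farther back than shut.
Start: joints at [0.993, 0.053, 1.613, -0, 1.476, -0.119], TCP at [0.277, 0.56, 0.223] pointing down, gripper open.
Joint ranges: [-3.01, 3.01], [-1.01, 2.22], [0.06, 2.58], [-1.02, 4.17], [0.09, 2.62], [-3.14, 3.14]. Speed limits (rad/s): [2.57, 2.57, 3.14, 3.14, 3.14, 3.14].

## Interface

Orientations are given as a unit quaternion [w, x, y, z].
In Python, from plant import manip, imaging gives the robot as it stands.
- The arm moves only by the tool play_rows, never from a script. Its argument "commands" is a list of rows, each a list of 6 numbers: the shift along the tool's x, y, z in mm, then the turn, a rotation vector about the tool's x, y, z in degrees. A call has 1 to 5 rows; each row shifts and turns the commanded pose from where the row before left it, along the tool's axes as they then stand; what a row does not reach is not made up. A row lasts 1/12 s, in which the tool goes at most 41.7 mm and 7.16 degrees, less where a joint would pass 70% of its speed; a pose out of reach is approached as far as the arm can. A call is refused whole if a number of a shift passes 41.7 or a number of a turn 7.16, either way. A call with a gripper value outside its range is refused whole. "hand" is the finger opening in mm, from 0 to 85.4, set as the call begins (left out, the last holds). The fingers move at their own pace and stop on an object; the grip force is fixed at half the most. Time passes only in rows, so rows that do not move let the fingers close. It gives the time, the measured TCP pose, the force, the opening and the grip force at its end, in the units of the state.
- manip.state(): the state, without advancing time (a new reading comes with each control period).
- imaging.grab_frame(name): name is "scene" or "side" or "wrist"; returns a dict with "image" (420x560x3 uint8, red, green, blue), "fx", "fy", "cx", "cy" (pixels), "R" (3x3) and "t" (3): a world point X has camera coordinates R X + t; the wrist camera has in their place "mount" (4x4, takes a point from camera to tool coordinates, whose origin is the TCP and whose axes are the flange's). Camera axes: x right, y down, z forward; pixel columns grow to the right and rows downward; lengths in m; the calibration is good to about 2 mm. A picture is of the moment at which its call begins: read the wrist's pose just before it. There is no depth.
- manip.job_done(): hands the job in; it is judged then, once.
The state is a dict: "time": time; "joint_pos": joint angles; "joint_vel": joint speeds; "joint_efforts": joint torques, N m; "tool_pos": TCP position; "tool_rot": TCP orientation; "contact_force": force on the tool from outside, world axes, zero at the start; "ft_torque": the same for the moment, N m; "gripper_width": opening from 0.0 (shut) to 1.0 (fully open); "grasp_force": force on a finger pad.
Only numpy, scipy, OpenCV 4.12 (cv2) and the standard library are available. Lean on these libraries where they do the work, as an engineer would, in place of code of your own. Each camera call takes 0.05 s, during which the arm holds its last target. There are 200 camera calls.

## Task

Slide the flat dark grey sample carrier along its docking track until it is fully home against the end stop. It floats too high on its sprung bed to pass, so press it down hard with the fingertips on the grooved thumb pad and keep pressing while you push it in under the lip and the drag spring of the hold-down bridge; then let go, leaving it held there. Only press and push it: do not squeeze, lift or force it, and leave the jar, the tape roll and the tube cutter where they are.

Things in the scene. Friction and masses are not known exactly. Their poses are not given: they have to be found in the camera images.
- track: docking track fixed on the bench: aluminium base 290 x 100 x 6 mm (x -175 to 115), two rails along it (inner faces y = +/-30 mm, tops 24 mm above the bench), a dark steel bridge across its far part (x 20 to 86 mm, y +/-41 mm, underside 25.5, top 35 mm above the bench). Origin on the bench surface; +x is the direction in which the carrier is pushed in, z up
- lip (a point): middle of the lower front edge of the bridge (its entry lip), at x = 20 mm of the track, 25.5 mm above the bench: the carrier's top must be below it to pass
- stop (a point): middle of the near face of the end stop under the far end of the bridge, at track x = 85 mm, y = 0; 18 mm above the bench. The carrier's nose rests against it when home
- carrier: loose flat dark grey plate 140 x 56 x 12 mm, 0.2 kg, on the sprung bed between the rails, its square nose (+x of itself, beside a white disc on its top) towards the bridge, 15 to 35 mm short of the lip at the start. Origin at the middle of its underside, x along its length, z up. Home, its origin is at x = 15 mm of the track
- pad (a point): middle of the grooved thumb pad, the top of the carrier's rear 45 mm (carrier x -70 to -25), 12 mm above its underside and 45 mm behind its origin; 30 mm above the bench at the start
- bed (a joint): how far the sprung bed under the carrier is pressed down, m: 0 at rest (carrier top 30 mm above the bench) to 0.009 at its bottom stop (carrier top 21 mm); beyond 0.0045 the carrier's top is under the lip. The finger needs about 4 N to start it, 10 N at 4.5 mm, 16 N at the bottom. Released with its nose under the bridge, the carrier is lifted against the lip and held (about 0.0045)
- leaf (a joint): lift of the drag spring, rad: two steel tongues 13 x 38 mm seen in the bridge's window, rooted behind the lip and sloping down inwards. 0 with nothing under them (tips about 19.5 mm above the bench) to 0.16 flat against the bridge. A carrier under them lifts them; they press with about 2 to 4 N
- ferrule_jar: bystander: small screw jar, 44 mm across, 46 mm high, on the bench beside the track; origin at the middle of its underside
- tape_roll: bystander: roll of tape lying flat, 78 mm across, 19 mm high, on the bench beside the track; origin at the middle of its underside
- tube_cutter: bystander: hand tube cutter 34 x 180 x 26 mm lying on the bench beside the track, its length along its y; origin at the middle of its underside
- rib (a point): top middle of the cross rib at the front of the thumb pad (carrier x -25 to -17 mm, 52 mm wide, 8 mm high, top 20 mm above the carrier's underside): a fingertip on the pad pushes forward against its rear face. With the carrier home it is still 22 mm short of the lip
Not all that is in view belongs to the job. Several things have the shape of the carrier; the one meant has the colours described above.

How it is judged:
By the outcome, as a careful person would: the job done as asked, in the order asked, and still so for the second after the job is handed in, with the robot touching nothing.
It also fails if it takes over 29 s, if anything falls off the work surface, if the arm or the gripper's body presses on something with over 40 N, if the wrist force passes 120 N, or if a joint passes its speed limit or range.

## Working session

There is one attempt and no reset: what is moved stays moved. The work goes in short steps, Python scripts to look and compute and a tool call to move; the robot and the scene stay as the last step left them, time stands still between calls to the robot, and variables do not carry over. Pictures are saved under pics/ and viewed, at most 10 in all, crops included, and the job is handed in when it is done.

Besides the shell and the picture viewer there is one more tool, called after ">>>" by a JSON object that holds its "name" and its "arguments". play_rows: Moves the arm, as the interface text tells. Its arguments: {"type":"object","properties":{"commands":{"type":"array","items":{"type":"array","items":{"type":"number"}}},"hand":{"type":"number"}},"required":["commands"]}

```bash
mkdir -p pics; ls; python3 - <<'E'
from plant import manip, imaging
import cv2
for n in ("scene","side"):
    f=imaging.grab_frame(n); cv2.imwrite(f"pics/{n}0.png",f["image"][:,:,::-1]); print(n,f["fx"],f["R"],f["t"])
s=manip.state(); print(s, manip.nose_length)
E
```

```text
pics
scene 458.8420896086514 [[ 0.58864938 -0.80836623  0.00599563]
 [-0.59644672 -0.43931274 -0.67175563]
 [ 0.54565852  0.39185246 -0.74074856]] [-0.37421865  0.35202387  0.61652063]
side 467.48523049666824 [[ 0.60287085 -0.79779551 -0.00831027]
 [-0.52869107 -0.39167233 -0.75304617]
 [ 0.59752195  0.45838315 -0.65791519]] [-0.38789775  0.3092603   0.75061478]
{'time': 0.1, 'joint_pos': array([ 9.93019120e-01,  5.33050176e-02,  1.61414812e+00, -1.57787018e-05,
        1.47600156e+00, -1.19038844e-01]), 'joint_vel': array([-0.00069343, -0.00025948, -0.00319904, -0.00128385,  0.0004218 ,
        0.00017748]), 'joint_efforts': array([ 4.57585229e-04, -3.94905889e+01, -3.71362495e+01, -9.94513357e-05,
        3.99443525e-03, -1.19741136e-05]), 'tool_pos': array([0.27646956, 0.5598841 , 0.2220823 ]), 'tool_rot': array([-3.10470324e-04,  2.27362438e-01,  9.73809763e-01, -8.77762189e-04]), 'contact_force': array([ 0.52349632, -0.39831784, -0.77622967]), 'ft_torque': array([-0.02154803, -0.03817892, -0.04270228]), 'grasp_force': 0.0, 'gripper_width': 0.9993969345378332} 0.014
```

View pics/scene0.png

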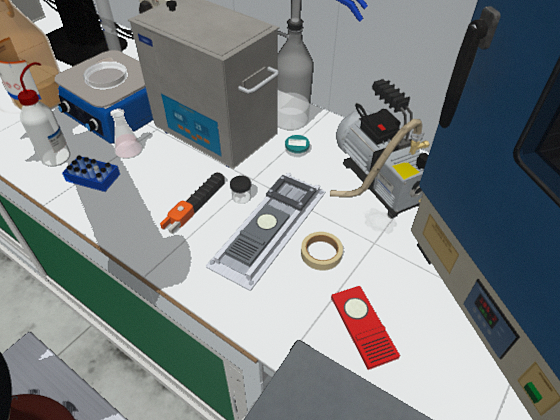

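View pics/side0.png

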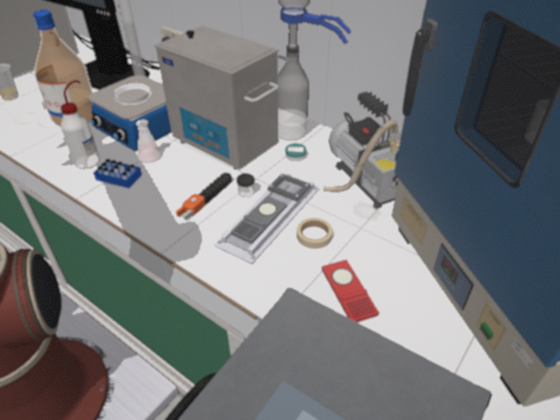

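The scene view shows the dark carrier in the track at about (262,235), white disc (267,221), bridge at (293,190), jar (241,190), tape (322,250) and cutter (190,205). The red lookalike at (365,325) is not the target. The side view agrees. Next I'll get rough positions and a crop.

```bash
cat > h.py <<'E'
import numpy as np, cv2
from plant import manip, imaging
from scipy.spatial.transform import Rotation as Ro
def tool():
    s=manip.state(); q=s["tool_rot"]; return Ro.from_quat([q[1],q[2],q[3],q[0]]).as_matrix(), np.array(s["tool_pos"])
def cam(n):
    RT,p=tool(); f=imaging.grab_frame(n); K=np.array([[f["fx"],0,f["cx"]],[0,f["fy"],f["cy"]],[0,0,1]])
    if n=="wrist":
        M=np.array(f["mount"]); Rc=RT@M[:3,:3]; c=RT@M[:3,3]+p
    else: Rc=f["R"].T; c=-Rc@f["t"]
    return f["image"],K,Rc,c
def cast(K,Rc,c,px,z):
    px=np.atleast_2d(px).astype(float); d=(Rc@np.linalg.inv(K)@np.c_[px,np.ones(len(px))].T).T
    return c+d*((z-c[2])/d[:,2])[:,None]
def proj(K,Rc,c,X):
    q=(K@Rc.T@(np.atleast_2d(X)-c).T).T; return q[:,:2]/q[:,2:]
def tri(obs): # [(K,Rc,c,px)]
    A=0;b=0;L=[]
    for K,Rc,c,px in obs:
        d=Rc@np.linalg.inv(K)@np.r_[px,1]; d/=np.linalg.norm(d); P=np.eye(3)-np.outer(d,d); A=A+P;b=b+P@c;L.append((P,c))
    X=np.linalg.solve(A,b); return X,[np.linalg.norm(P@(X-c)) for P,c in L]
E
python3 - <<'E'
from h import *
im,K,Rc,c=cam("scene")
print("c",c)
print("disc",cast(K,Rc,c,[267,221],.030))
print("base corners",cast(K,Rc,c,[[208,263],[250,287],[285,172],[325,187]],.006).round(3))
print("jar,tape,cutter",cast(K,Rc,c,[[241,195],[322,253],[190,205]],.01).round(3))
cv2.imwrite("pics/c.png",cv2.resize(im[160:300,190:350],None,fx=4.2,fy=4.2,interpolation=cv2.INTER_CUBIC)[:,:,::-1])
w,*r=cam("wrist"); print(r[2]); cv2.imwrite("pics/w0.png",w[:,:,::-1])
E
```

```text
c [ 0.09383732 -0.38944227  0.69540446]
disc [[ 0.55363312 -0.030457    0.03      ]]
base corners [[ 0.424  0.008  0.006]
 [ 0.429 -0.087  0.006]
 [ 0.709  0.037  0.006]
 [ 0.721 -0.059  0.006]]
jar,tape,cutter [[ 0.593  0.068  0.01 ]
 [ 0.565 -0.151  0.01 ]
 [ 0.509  0.133  0.01 ]]
[0.20305798 0.59700958 0.37245854]
```

View pics/c.png

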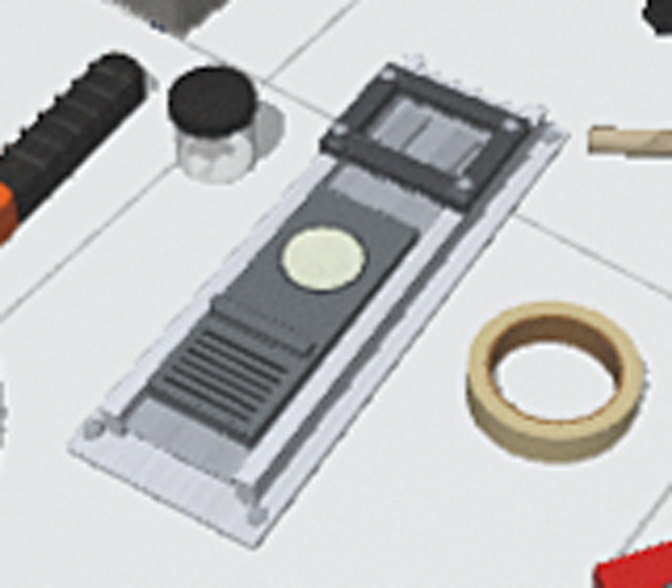

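View pics/w0.png

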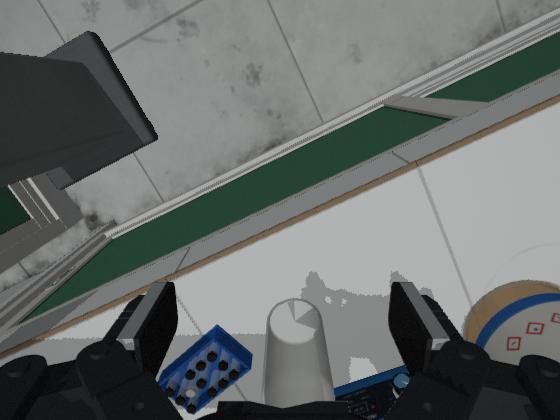

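The crop shows the track clearly: carrier with a thumb pad at crop (220,370), disc (323,258), bridge front edge from (322,150) to (460,205). The wrist camera isn't over the track yet. I'll check what stands along the path.

```bash
python3 - <<'E'
from h import *
im,K,Rc,c=cam("scene")
names="wash_base flask_base rack hotplate_front cleaner_front".split()
print(dict(zip(names,cast(K,Rc,c,[[55,163],[128,156],[90,178],[103,135],[232,164]],0).round(2).tolist())))
for z in(.15,.2,.25,.3):print(z,proj(K,Rc,c,[[.277,.56,z],[.35,.2,z],[.47,-.035,z]]).round())
im,K,Rc,c=cam("wrist"); print(c,cast(K,Rc,c,[[215,370],[300,310],[280,228]],0).round(3))
E
```

```text
{'wash_base': [0.43, 0.48, 0.0], 'flask_base': [0.54, 0.36, 0.0], 'rack': [0.44, 0.37, 0.0], 'hotplate_front': [0.56, 0.47, 0.0], 'cleaner_front': [0.66, 0.15, 0.0]}
0.15 [[-68. 129.]
 [ 84. 186.]
 [237. 205.]]
0.2 [[-83. 107.]
 [ 75. 164.]
 [235. 183.]]
0.25 [[-100.   83.]
 [  64.  140.]
 [ 233.  158.]]
0.3 [[-118.   57.]
 [  52.  112.]
 [ 231.  131.]]
[0.20309512 0.59709475 0.37280648] [[0.464 0.373 0.   ]
 [0.433 0.505 0.   ]
 [0.331 0.529 0.   ]]
```

>>> {"name": "play_rows", "arguments": {"commands": [[-17.5,-29.8,0,0,0,0],[-17.5,-29.8,0,0,0,0],[-17.5,-29.8,0,0,0,0],[-17.5,-29.8,0,0,0,0],[-17.5,-29.8,0,0,0,0]]}}

```text
time: 0.72
tool_pos: [0.289, 0.3865, 0.223]
tool_rot: [0.0, 0.227, 0.974, -0.0]
contact_force: [-0.0, -0.7, 0.4]
gripper_width: 0.996
grasp_force: 0.0
```

>>> {"name": "play_rows", "arguments": {"commands": [[-17.5,-29.8,0,0,0,0],[-17.5,-29.8,0,0,0,0],[-17.5,-29.8,0,0,0,0],[-17.5,-29.8,0,0,0,0],[0,0,0,0,0,0]]}}

```text
time: 1.13
tool_pos: [0.2997, 0.2463, 0.2232]
tool_rot: [0.001, 0.23, 0.973, -0.0]
contact_force: [-0.1, -0.6, 0.1]
gripper_width: 0.999
grasp_force: 0.0
```

>>> {"name": "play_rows", "arguments": {"commands": [[0,0,0,0,0,-6.4],[0,0,0,0,0,-6.4],[0,0,0,0,0,-6.4],[0,0,0,0,0,-6.4],[0,0,0,0,0,-6.4]]}}

```text
time: 1.55
tool_pos: [0.2992, 0.2504, 0.2233]
tool_rot: [0.0, -0.053, 0.999, 0.0]
contact_force: [0.1, 0.1, 0.2]
gripper_width: 0.997
grasp_force: 0.0
```

>>> {"name": "play_rows", "arguments": {"commands": [[-19.9,-33.4,0,0,0,0],[-19.9,-33.4,0,0,0,0],[-19.9,-33.4,0,0,0,0],[-19.9,-33.4,0,0,0,0],[-19.9,-33.4,0,0,0,0]]}}

```text
time: 1.97
tool_pos: [0.4158, 0.0926, 0.2235]
tool_rot: [0.001, -0.05, 0.999, 0.0]
contact_force: [0.2, 0.7, 0.4]
gripper_width: 1.001
grasp_force: 0.0
```

>>> {"name": "play_rows", "arguments": {"commands": [[-19.9,-33.4,0,0,0,0],[-19.9,-33.4,0,0,0,0],[-19.9,-33.4,0,0,0,0],[-19.9,-33.4,0,0,0,0],[0,0,0,0,0,0]]}}

```text
time: 2.38
tool_pos: [0.51, -0.0357, 0.2227]
tool_rot: [0.0, -0.047, 0.999, -0.001]
contact_force: [0.1, -0.4, -0.4]
gripper_width: 1.0
grasp_force: 0.0
```

```bash
python3 - <<'E'
from h import *
im,K,Rc,c=cam("wrist"); np.savez("w1.npz",im=im,K=K,Rc=Rc,c=c); print(c, tool(),K[0,0])
cv2.imwrite("pics/w1.png",im[:,:,::-1])
E
```

```text
[ 0.42830788 -0.04239161  0.37293614] (array([[-9.95418485e-01, -9.56057200e-02, -1.25923924e-03],
       [-9.56060206e-02,  9.95419236e-01,  1.80588557e-04],
       [ 1.23620566e-03,  3.00152040e-04, -9.99999191e-01]]), array([ 0.50860411, -0.03337401,  0.22263498])) 371.0322654198424
```

View pics/w1.png

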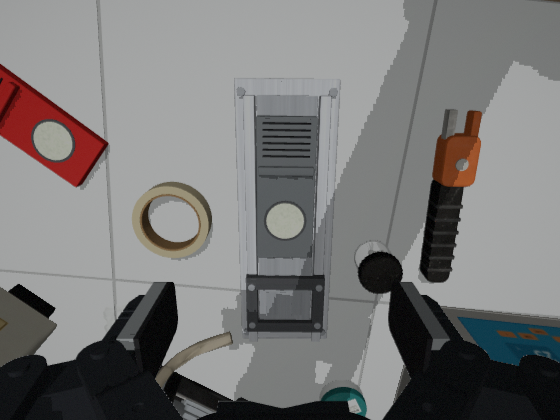

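The wrist view from above shows the carrier at x 256–317, y 113–258. The disc is at (285,221), rib about y=172, bridge edge about y=275, and the base's rear edge runs (235,80)–(340,80).

```bash
cat > meas.py <<'E'
from h import *
def blob(m,near):
    n,l,st,ce=cv2.connectedComponentsWithStats(m.astype(np.uint8)); k=[i for i in range(1,n) if st[i,4]>60]
    i=min(k,key=lambda i:np.hypot(*(ce[i]-near))); return l==i,ce[i],st[i]
def disc(im,near):
    i=im.astype(int); m=(i.min(2)>150)&(i[...,0]-i[...,2]>12)
    return blob(m,near)
E
python3 - <<'E'
from meas import *
d=np.load("w1.npz"); im,K,Rc,c=[d[k] for k in("im","K","Rc","c")]
m,ce,st=disc(im,(285,221)); print("disc w",ce,st)
s,Ks,Rs,cs=cam("scene"); _,ce2,st2=disc(s,(267,221)); print("disc s",ce2,st2)
print("disc tri",tri([(K,Rc,c,ce),(Ks,Rs,cs,ce2)]))
print("disc@.030",cast(K,Rc,c,ce,.030))
# red carrier lookalike height irrelevant; base corners
C=cast(K,Rc,c,[[235,79.5],[340,79.5]],.006); print("base rear",C.round(4))
# dark steel bridge
g=im.astype(int); br=(g.max(2)<75)&(np.ptp(g,axis=2)<25); br[:260]=0;br[345:]=0;br[:,:235]=0;br[:,335:]=0
b,bc,bs=blob(br,(285,302)); print("bridge",bs); r=cv2.minAreaRect(np.argwhere(b)[:,::-1].astype(np.float32)); bx=cv2.boxPoints(r); print(bx, cast(K,Rc,c,bx,.035).round(4))
# carrier columns
for x in (270,302): print(x,g[100:280,x].mean(1).astype(int).tolist())
for y in (130,200,245): print(y,g[y,228:350].mean(1).astype(int).tolist())
E
```

```text
Traceback (most recent call last):
  File "meas.py", line 7, in disc
    return blob(m,near)
  File "meas.py", line 4, in blob
    i=min(k,key=lambda i:np.hypot(*(ce[i]-near))); return l==i,ce[i],st[i]
ValueError: min() iterable argument is empty
```

```bash
sed -i 's/m=(i.min(2)>150)&(i\[...,0\]-i\[...,2\]>12)/m=(i.min(2)>140)\&(i[...,0]-i[...,2]>6)/' meas.py
python3 - <<'E'
from meas import *
d=np.load("w1.npz"); im,K,Rc,c=[d[k] for k in("im","K","Rc","c")]
print(im[221,285],im[140,287],im[80,285])
m,ce,st=disc(im,(285,221)); print("disc w",ce,st)
s,Ks,Rs,cs=cam("scene"); _,ce2,st2=disc(s,(267,221)); print("disc s",ce2,st2)
print("disc tri",tri([(K,Rc,c,ce),(Ks,Rs,cs,ce2)]))
print("disc@.030",cast(K,Rc,c,ce,.030))
C=cast(K,Rc,c,[[235,79.5],[340,79.5]],.006); print("base rear",C.round(4))
g=im.astype(int); br=(g.max(2)<75)&(np.ptp(g,axis=2)<25); br[:260]=0;br[345:]=0;br[:,:235]=0;br[:,335:]=0
b,bc,bs=blob(br,(285,302)); print("bridge",bs); r=cv2.minAreaRect(np.argwhere(b)[:,::-1].astype(np.float32)); bx=cv2.boxPoints(r); print(bx, cast(K,Rc,c,bx,.035).round(4))
for x in (270,302): print(x,g[100:280,x].mean(1).astype(int).tolist())
for y in (130,200,245): print(y,g[y,228:350].mean(1).astype(int).tolist())
E
```

```text
[166 168 157] [88 92 94] [159 162 165]
disc w [284.41007194 220.34943474] [267 204  36  34 973]
disc s [266.37168142 221.00442478] [257 214  20  15 226]
disc tri (array([ 0.55214515, -0.03018144,  0.03122301]), [np.float64(8.308391600485166e-05), np.float64(8.308391600493968e-05)])
disc@.030 [[ 0.55266396 -0.03018052  0.03      ]]
base rear [[ 0.4265 -0.0884  0.006 ]
 [ 0.4174  0.0091  0.006 ]]
bridge [ 246  264   79   69 2648]
[[245.15671 330.97122]
 [246.20578 263.8314 ]
 [325.01468 265.06277]
 [323.9656  332.2026 ]] [[ 0.6811 -0.0605  0.035 ]
 [ 0.601  -0.0643  0.035 ]
 [ 0.5948  0.015   0.035 ]
 [ 0.6746  0.0242  0.035 ]]
270 [129, 130, 129, 129, 129, 129, 128, 130, 129, 128, 129, 129, 129, 129, 127, 104, 66, 90, 90, 92, 92, 84, 33, 30, 64, 91, 92, 93, 85, 17, 37, 78, 91, 91, 88, 68, 24, 53, 91, 90, 91, 85, 32, 30, 65, 92, 92, 91, 84, 20, 43, 93, 92, 92, 86, 33, 31, 66, 91, 92, 93, 92, 92, 93, 91, 88, 63, 69, 90, 94, 93, 91, 91, 91, 87, 62, 62, 63, 69, 91, 91, 92, 91, 91, 90, 91, 91, 91, 91, 91, 91, 90, 90, 91, 90, 90, 91, 91, 90, 91, 91, 90, 92, 91, 91, 89, 77, 64, 62, 84, 139, 
[... 2041 characters left out ...]
161, 161, 160, 163, 165, 140, 162, 164, 165, 125, 117, 115, 104, 106, 125, 125, 126, 127, 126, 126, 127, 126, 125, 127, 126, 125, 126, 126, 126]
245 [167, 166, 167, 167, 166, 166, 166, 166, 166, 166, 167, 147, 162, 165, 162, 161, 162, 164, 140, 154, 156, 156, 159, 158, 159, 162, 164, 162, 80, 83, 90, 89, 91, 91, 89, 89, 90, 89, 90, 89, 89, 91, 89, 89, 90, 89, 91, 91, 90, 90, 89, 90, 89, 90, 90, 90, 90, 90, 90, 90, 90, 90, 89, 90, 89, 90, 90, 90, 90, 90, 89, 89, 90, 90, 91, 89, 90, 90, 89, 90, 90, 89, 86, 80, 77, 90, 66, 112, 112, 112, 114, 114, 114, 116, 117, 120, 100, 115, 115, 121, 118, 116, 118, 104, 125, 126, 127, 126, 126, 127, 127, 127, 126, 125, 126, 125, 126, 126, 125, 126, 126, 125]
```

```bash
python3 - <<'E'
from h import *
d=np.load("w1.npz"); K,Rc,c=[d[k] for k in("K","Rc","c")]
P=cast(K,Rc,c,[[286,116],[286,128],[286,157],[285,257.5]],.030); print(P.round(4),np.linalg.norm(P[3]-P[0]))
print("rib",cast(K,Rc,c,[[286,166],[286,175]],.038).round(4), cast(K,Rc,c,[286,166],.03).round(4))
e=cast(K,Rc,c,[[254.5,130],[317,130],[256,245],[312,245]],.030); print("edges",e.round(4)); 
m=np.array([(e[0]+e[1])/2,(e[2]+e[3])/2]); v=m[1]-m[0]; print("yaw carrier",np.degrees(np.arctan2(v[1],v[0])))
L=cast(K,Rc,c,[[246.2,276],[325,276]],.035); print("bridge",L)
E
```

```text
[[ 0.4533 -0.0382  0.03  ]
 [ 0.4638 -0.0371  0.03  ]
 [ 0.4901 -0.0346  0.03  ]
 [ 0.5927 -0.0258  0.03  ]] 0.13994285134872203
rib [[ 0.4969 -0.034   0.038 ]
 [ 0.5053 -0.0332  0.038 ]] [[ 0.4986 -0.0338  0.03  ]]
edges [[ 4.682e-01 -6.550e-02  3.000e-02]
 [ 4.629e-01 -8.900e-03  3.000e-02]
 [ 5.816e-01 -5.620e-02  3.000e-02]
 [ 5.763e-01 -1.000e-04  3.000e-02]]
yaw carrier 4.588908710623553
bridge [[ 0.61469966 -0.06349901  0.035     ]
 [ 0.60709407  0.01656208  0.035     ]]
```

Measured carrier length is 139.9 mm and disc height 31 mm, so both match the text. Yaw is about 5.2°, which fits the tool, and the nose is about 23 mm short of the lip. That makes the travel about 88 mm. Next: close the fingers and go above the pad, just behind the rib.

>>> {"name": "play_rows", "arguments": {"commands": [[12.9,0.2,0,0,0,0],[12.8,0.2,20,0,0,0],[0,0,30,0,0,0],[0,0,30,0,0,0],[0,0,20,0,0,0]], "hand": 0}}

```text
time: 2.9
tool_pos: [0.4799, -0.0316, 0.1207]
tool_rot: [-0.001, -0.051, 0.999, 0.0]
contact_force: [-0.3, 0.1, -0.9]
gripper_width: 0.297
grasp_force: 0.0
```

>>> {"name": "play_rows", "arguments": {"commands": [[0,0,20,0,0,0],[0,0,20,0,0,0],[0,0,10,0,0,0],[0,0,0,0,0,0],[0,0,0,0,0,0]]}}

```text
time: 3.32
tool_pos: [0.4815, -0.0325, 0.0734]
tool_rot: [-0.0, -0.05, 0.999, 0.0]
contact_force: [-0.1, 0.3, 0.1]
gripper_width: 0.002
grasp_force: 0.0
```

```bash
python3 - <<'E'
from h import *
print(tool(), manip.state()["gripper_width"],manip.state()["contact_force"])
a,*_=cam("scene"); w,*_=cam("wrist"); s=cv2.resize(a[160:300,190:350],(480,420),interpolation=cv2.INTER_CUBIC)
cv2.imwrite("pics/d.png",cv2.resize(np.hstack([s,w]),(800,323))[:,:,::-1])
E
```

```text
(array([[-9.94917423e-01, -1.00693621e-01, -3.40030391e-04],
       [-1.00693700e-01,  9.94917448e-01,  2.23895212e-04],
       [ 3.15757349e-04,  2.56996166e-04, -9.99999917e-01]]), array([ 0.48150523, -0.03253713,  0.07338356])) 0.0018488406567407395 [-0.10450406  0.3440736   0.09893254]
```

View pics/d.png

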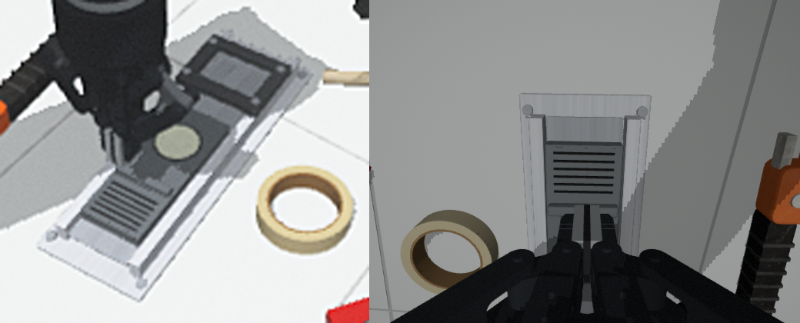

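The shut fingers are above the pad behind the rib, with the pad grooves seen at wrist (583,172). They sit 3 mm off the axis in y, so I'll correct that and descend.

>>> {"name": "play_rows", "arguments": {"commands": [[-1.2,-3.1,10,0,0,0.5],[0,0,8,0,0,0],[0,0,5,0,0,0],[0,0,2,0,0,0],[0,0,0,0,0,0]]}}

```text
time: 3.83
tool_pos: [0.4825, -0.0362, 0.0471]
tool_rot: [-0.001, -0.045, 0.999, 0.0]
contact_force: [-0.6, 0.0, -1.2]
gripper_width: 0.001
grasp_force: 0.0
```

>>> {"name": "play_rows", "arguments": {"commands": [[0,0,2,0,0,0],[0,0,2,0,0,0],[0,0,2,0,0,0],[0,0,1,0,0,0],[0,0,0,0,0,0]]}}

```text
time: 4.25
tool_pos: [0.4831, -0.0363, 0.041]
tool_rot: [-0.0, -0.045, 0.999, 0.0]
contact_force: [0.0, -0.3, -0.1]
gripper_width: -0.002
grasp_force: 0.0
```

>>> {"name": "play_rows", "arguments": {"commands": [[0,0,2,0,0,0],[0,0,1,0,0,0],[0,0,0,0,0,0],[0,0,0,0,0,0]]}}

```text
time: 4.58
tool_pos: [0.4832, -0.0363, 0.0381]
tool_rot: [-0.0, -0.045, 0.999, 0.0]
contact_force: [0.7, -1.5, -0.6]
gripper_width: 0.004
grasp_force: 0.0
```

```bash
python3 - <<'E'
from h import *
print(manip.nose_length, manip.state()["contact_force"])
a,*_=cam("side"); w,*_=cam("wrist"); s=cv2.resize(a[165:265,205:325],(504,420),interpolation=cv2.INTER_CUBIC)
cv2.imwrite("pics/e.png",cv2.resize(np.hstack([s,w]),(800,316))[:,:,::-1])
E
```

```text
0.014 [ 0.71782871 -1.48598719 -0.59203081]
```

View pics/e.png

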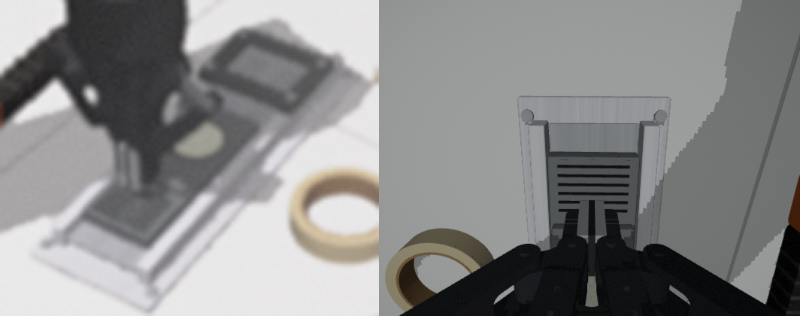

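The tips are just above or at the pad, with no contact force yet. I'll keep feeling downward.

>>> {"name": "play_rows", "arguments": {"commands": [[0,0,1,0,0,0],[0,0,1,0,0,0],[0,0,0,0,0,0],[0,0,0,0,0,0]]}}

```text
time: 5.02
tool_pos: [0.4832, -0.0363, 0.0361]
tool_rot: [-0.0, -0.045, 0.999, 0.0]
contact_force: [0.3, 0.3, 0.8]
gripper_width: -0.001
grasp_force: 0.0
```

>>> {"name": "play_rows", "arguments": {"commands": [[0,0,1,0,0,0],[0,0,1,0,0,0],[0,0,0,0,0,0],[0,0,0,0,0,0]]}}

```text
time: 5.35
tool_pos: [0.4832, -0.0363, 0.0341]
tool_rot: [-0.0, -0.045, 0.999, 0.0]
contact_force: [-0.0, 0.4, -0.0]
gripper_width: -0.001
grasp_force: 0.0
```

>>> {"name": "play_rows", "arguments": {"commands": [[0,0,1,0,0,0],[0,0,1,0,0,0],[0,0,0,0,0,0],[0,0,0,0,0,0]]}}

```text
time: 5.68
tool_pos: [0.4831, -0.0363, 0.0321]
tool_rot: [-0.0, -0.045, 0.999, 0.0]
contact_force: [0.2, -0.2, -0.5]
gripper_width: 0.004
grasp_force: 0.0
```

```bash
python3 - <<'E'
from h import *
s=manip.state(); print(s["contact_force"],s["tool_pos"],s["joint_efforts"])
w,K,Rc,c=cam("wrist"); np.savez("w2.npz",im=w,K=K,Rc=Rc,c=c)
p=[proj(K,Rc,c,X).round(1).tolist() for X in ([.4533,-.0382,.030],[.4533,-.0382,.021],[.483,-.0363,.0182])]; print(p)
print(w[130:260,300].mean(1).astype(int).tolist())
cv2.imwrite("pics/f.png",cv2.resize(w[110:310,200:400],(600,600),interpolation=cv2.INTER_CUBIC)[:,:,::-1])
E
```

```text
[ 0.17848636 -0.24599896 -0.50653151] [ 0.48314645 -0.03626235  0.03209259] [-1.75301175e-04 -2.82116801e+01 -3.17466223e+01 -3.04882915e-04
 -1.64152561e-04 -1.49716016e-05]
[[[283.4, 213.0]], [[283.4, 206.6]], [[281.8, 262.7]]]
[107, 138, 144, 147, 148, 148, 147, 148, 149, 148, 147, 148, 148, 148, 148, 148, 148, 149, 148, 148, 148, 149, 149, 148, 148, 148, 149, 147, 148, 148, 148, 148, 149, 149, 149, 145, 123, 94, 122, 119, 120, 119, 119, 119, 120, 120, 119, 119, 121, 120, 120, 120, 120, 120, 119, 120, 120, 119, 120, 120, 119, 119, 120, 119, 120, 120, 120, 120, 119, 119, 119, 119, 118, 118, 120, 112, 65, 50, 51, 50, 51, 52, 54, 67, 81, 84, 84, 83, 82, 83, 83, 84, 84, 80, 60, 14, 14, 13, 39, 84, 84, 83, 83, 83, 83, 83, 80, 42, 16, 15, 19, 46, 83, 83, 83, 81, 82, 83, 79, 60, 14, 14, 13, 39, 81, 82, 82, 83, 83, 83]
```

View pics/f.png

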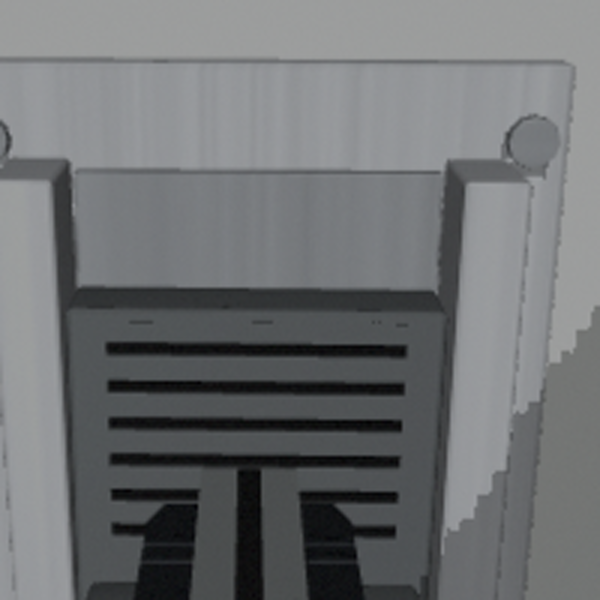

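The carrier's rear edge is still at its unpressed height: row 213, where 213.0 was predicted for 30 mm. So the shut tips stand higher than nominal, and I'll continue down.

>>> {"name": "play_rows", "arguments": {"commands": [[0,0,1,0,0,0],[0,0,1,0,0,0],[0,0,0,0,0,0],[0,0,0,0,0,0]]}}

```text
time: 6.07
tool_pos: [0.4831, -0.0362, 0.0301]
tool_rot: [-0.0, -0.045, 0.999, 0.0]
contact_force: [-0.2, -0.1, -0.8]
gripper_width: -0.001
grasp_force: 0.0
```

>>> {"name": "play_rows", "arguments": {"commands": [[0,0,1,0,0,0],[0,0,1,0,0,0],[0,0,0,0,0,0],[0,0,0,0,0,0]]}}

```text
time: 6.4
tool_pos: [0.4832, -0.0363, 0.0281]
tool_rot: [-0.0, -0.045, 0.999, 0.0]
contact_force: [-0.1, -0.2, -1.3]
gripper_width: 0.0
grasp_force: 0.0
```

>>> {"name": "play_rows", "arguments": {"commands": [[0,0,1,0,0,0],[0,0,1,0,0,0],[0,0,0,0,0,0],[0,0,0,0,0,0]]}}

```text
time: 6.73
tool_pos: [0.4831, -0.0362, 0.0261]
tool_rot: [-0.0, -0.045, 0.999, 0.0]
contact_force: [0.0, -0.3, 0.5]
gripper_width: -0.005
grasp_force: 0.0
```

```bash
python3 - <<'E'
from h import *
w,K,Rc,c=cam("wrist")
for z in(.03,.026,.021): print(z,proj(K,Rc,c,[.4533,-.0382,z]).round(1))
print(w[190:245,300].mean(1).astype(int).tolist())
cv2.imwrite("pics/g.png",cv2.resize(w[170:420,160:410],(600,600),interpolation=cv2.INTER_CUBIC)[:,:,::-1])
M=np.array(imaging.grab_frame("wrist")["mount"]); print(M.round(3)); print(proj(K,Rc,c,tool()[1]), K)
E
```

```text
0.03 [[283.4 217.7]]
0.026 [[283.4 214.6]]
0.021 [[283.4 210.9]]
[119, 120, 120, 119, 119, 118, 118, 120, 120, 120, 119, 119, 119, 119, 119, 120, 120, 119, 119, 113, 80, 49, 50, 50, 50, 52, 52, 55, 70, 81, 83, 84, 83, 83, 84, 83, 82, 83, 80, 60, 15, 14, 11, 33, 69, 83, 83, 84, 83, 83, 81, 80, 58, 12, 14]
[[-0.002 -0.948 -0.317  0.082]
 [ 1.    -0.001 -0.002  0.001]
 [ 0.002 -0.317  0.948 -0.15 ]
 [ 0.     0.     0.     1.   ]]
[[281.6593085  277.15014651]] [[371.03226542   0.         282.5857072 ]
 [  0.         371.03226542 210.32598792]
 [  0.           0.           1.        ]]
```

View pics/g.png

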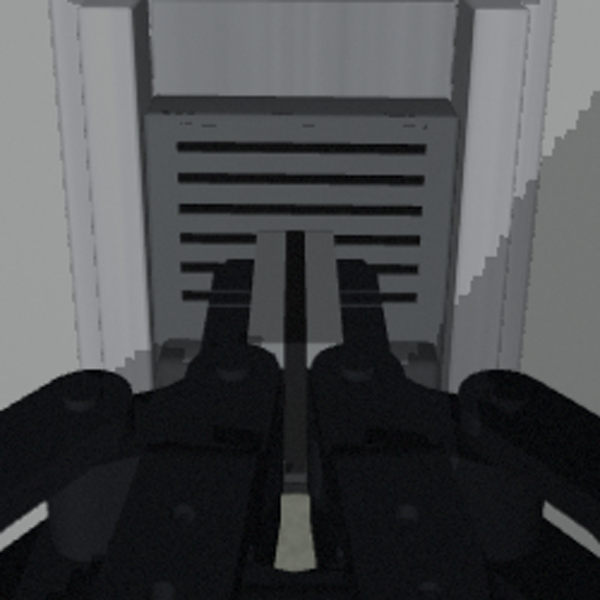

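The rear edge is at row 218, which is 30 mm, so still unpressed. The tips visibly end above the pad at crop (295,232), so the shut tips stand about 8 mm higher than stated. Continuing down, watching the force.

>>> {"name": "play_rows", "arguments": {"commands": [[0,0,1,0,0,0],[0,0,1,0,0,0],[0,0,0,0,0,0],[0,0,0,0,0,0]]}}

```text
time: 7.17
tool_pos: [0.4831, -0.0363, 0.0241]
tool_rot: [-0.0, -0.045, 0.999, 0.0]
contact_force: [-0.6, -0.4, 0.0]
gripper_width: 0.003
grasp_force: 0.0
```

>>> {"name": "play_rows", "arguments": {"commands": [[0,0,1,0,0,0],[0,0,1,0,0,0],[0,0,0,0,0,0],[0,0,0,0,0,0]]}}

```text
time: 7.5
tool_pos: [0.4832, -0.0363, 0.0221]
tool_rot: [-0.0, -0.045, 0.999, 0.0]
contact_force: [-0.9, 0.2, -0.5]
gripper_width: 0.0
grasp_force: 0.0
```

```bash
python3 - <<'E'
from h import *
s=manip.state();print(s["tool_pos"],s["contact_force"],s["ft_torque"])
w,K,Rc,c=cam("wrist")
for z in(.03,.026,.021): print(z,proj(K,Rc,c,[.4533,-.0382,z]).round(1))
print(w[190:245,300].mean(1).astype(int).tolist())
E
```

```text
[ 0.48318085 -0.03626039  0.02212   ] [-0.86162029  0.15347853 -0.46844201] [-0.00598942 -0.00160449  0.05187707]
0.03 [[283.5 220.8]]
0.026 [[283.4 217.5]]
0.021 [[283.4 213.6]]
[120, 119, 118, 119, 119, 118, 118, 119, 119, 119, 119, 119, 119, 120, 120, 119, 119, 119, 119, 119, 119, 120, 112, 64, 50, 49, 50, 50, 50, 51, 55, 68, 82, 83, 82, 82, 83, 82, 83, 82, 82, 83, 77, 27, 13, 16, 19, 45, 83, 83, 82, 82, 83, 83, 83]
```

>>> {"name": "play_rows", "arguments": {"commands": [[0,0,1.5,0,0,0],[0,0,1.5,0,0,0],[0,0,0,0,0,0]]}}

```text
time: 7.8
tool_pos: [0.4834, -0.0363, 0.0197]
tool_rot: [-0.0, -0.046, 0.999, -0.0]
contact_force: [-2.4, 0.9, 5.9]
gripper_width: 0.001
grasp_force: 3.3
```

>>> {"name": "play_rows", "arguments": {"commands": [[0,0,1.5,0,0,0],[0,0,1.5,0,0,0],[0,0,0,0,0,0]]}}

```text
time: 8.05
tool_pos: [0.4835, -0.0363, 0.0172]
tool_rot: [-0.0, -0.046, 0.999, 0.0]
contact_force: [-4.7, 0.3, 10.2]
gripper_width: -0.001
grasp_force: 4.9
```

Contact: the pad resists with 10 N, so the bed is about half down. Pressing further.

>>> {"name": "play_rows", "arguments": {"commands": [[0,0,1.5,0,0,0],[0,0,1.5,0,0,0],[0,0,1,0,0,0],[0,0,0,0,0,0]]}}

```text
time: 8.38
tool_pos: [0.4835, -0.0363, 0.0138]
tool_rot: [-0.001, -0.046, 0.999, 0.0]
contact_force: [-6.9, 1.5, 14.2]
gripper_width: -0.0
grasp_force: 7.1
```

```bash
python3 - <<'E'
from h import *
s=manip.state();print(s["tool_pos"],s["contact_force"],s["ft_torque"])
w,K,Rc,c=cam("wrist")
for z in(.03,.026,.021): print(z,proj(K,Rc,c,[.4533,-.0382,z]).round(1))
print(w[190:245,300].mean(1).astype(int).tolist())
E
```

```text
[ 0.48345609 -0.03631684  0.0138179 ] [-6.92010916  1.47660997 14.24912068] [0.21940774 1.15680425 0.0458361 ]
0.03 [[283.7 227.4]]
0.026 [[283.7 223.8]]
0.021 [[283.7 219.6]]
[119, 121, 120, 121, 121, 121, 119, 120, 120, 121, 121, 121, 120, 120, 119, 119, 119, 120, 119, 119, 119, 117, 96, 48, 48, 51, 50, 50, 50, 53, 60, 76, 81, 82, 82, 83, 84, 82, 82, 82, 83, 80, 59, 15, 19, 16, 32, 70, 83, 82, 83, 83, 83, 83, 81]
```

The carrier top is now at about 22 mm, under the 25.5 mm lip. Pushing forward while holding the press.

>>> {"name": "play_rows", "arguments": {"commands": [[-2,0,0.5,0,0,0],[-3,0,0,0,0,0],[-4,0,0,0,0,0],[-4,0,0,0,0,0],[-4,0,0,0,0,0]]}}

```text
time: 8.85
tool_pos: [0.4988, -0.0351, 0.0129]
tool_rot: [-0.003, -0.046, 0.999, -0.0]
contact_force: [-10.7, -0.2, 14.8]
gripper_width: 0.002
grasp_force: 7.7
```

>>> {"name": "play_rows", "arguments": {"commands": [[-4,0,0,0,0,0],[-4,0,0,0,0,0],[-3,0,0,0,0,0],[-3,0,0,0,0,0],[-3,0,0,0,0,0]]}}

```text
time: 9.27
tool_pos: [0.5157, -0.0336, 0.0129]
tool_rot: [-0.003, -0.046, 0.999, -0.0]
contact_force: [-11.8, -0.7, 14.6]
gripper_width: -0.007
grasp_force: 7.7
```

```bash
cat > rear.py <<'E'
from h import *
s=manip.state();print(s["tool_pos"],s["contact_force"])
w,K,Rc,c=cam("wrist"); col=w[190:245,300].mean(1); r=190+np.argmax(col<85)-.5
for z in(.021,.023,.0255): print(z,r,"rear edge",cast(K,Rc,c,[300,r+.0],z).round(4))
E
python3 rear.py
```

```text
[ 0.51573362 -0.03360889  0.01291599] [-11.78789671  -0.71183921  14.63896046]
0.021 212.5 rear edge [[ 0.4817 -0.0292  0.021 ]]
0.023 212.5 rear edge [[ 0.4811 -0.0294  0.023 ]]
0.0255 212.5 rear edge [[ 0.4802 -0.0296  0.0255]]
```

>>> {"name": "play_rows", "arguments": {"commands": [[-3,0,0,0,0,0],[-3,0,0,0,0,0],[-3,0,0,0,0,0],[-3,0,0,0,0,0],[-3,0,0,0,0,0]]}}

```text
time: 9.73
tool_pos: [0.5307, -0.0323, 0.013]
tool_rot: [-0.003, -0.046, 0.999, -0.0]
contact_force: [-12.3, -0.4, 14.2]
gripper_width: 0.001
grasp_force: 7.7
```

The rib is engaged and the carrier is following: rear edge 28 mm on, and the nose has passed the lip. Continuing.

>>> {"name": "play_rows", "arguments": {"commands": [[-3,0,0,0,0,0],[-3,0,0,0,0,0],[-3,0,0,0,0,0],[-3,0,0,0,0,0],[-3,0,0,0,0,0]]}}

```text
time: 10.15
tool_pos: [0.5456, -0.0309, 0.013]
tool_rot: [-0.003, -0.046, 0.999, -0.0]
contact_force: [-11.2, -0.8, 15.7]
gripper_width: 0.004
grasp_force: 7.7
```

>>> {"name": "play_rows", "arguments": {"commands": [[-3,0,0,0,0,0],[-3,0,0,0,0,0],[-3,0,0,0,0,0],[-3,0,0,0,0,0],[-3,0,0,0,0,0]]}}

```text
time: 10.57
tool_pos: [0.5597, -0.0296, 0.0129]
tool_rot: [-0.004, -0.046, 0.999, -0.0]
contact_force: [-13.8, -0.8, 15.6]
gripper_width: -0.001
grasp_force: 8.3
```

>>> {"name": "play_rows", "arguments": {"commands": [[-2,0,0,0,0,0],[-2,0,0,0,0,0],[-2,0,0,0,0,0],[-1,0,0,0,0,0],[0,0,0,0,0,0]]}}

```text
time: 10.98
tool_pos: [0.5671, -0.0289, 0.0129]
tool_rot: [-0.003, -0.046, 0.999, -0.0]
contact_force: [-12.0, -0.3, 15.2]
gripper_width: 0.003
grasp_force: 9.1
```

>>> {"name": "play_rows", "arguments": {"commands": [[-2,0,0,0,0,0],[-2,0,0,0,0,0],[-1,0,0,0,0,0],[0,0,0,0,0,0]]}}

```text
time: 11.32
tool_pos: [0.5721, -0.0284, 0.0129]
tool_rot: [-0.003, -0.046, 0.999, -0.0]
contact_force: [-12.6, -1.4, 15.8]
gripper_width: 0.002
grasp_force: 9.1
```

>>> {"name": "play_rows", "arguments": {"commands": [[-1,0,0,0,0,0],[-1,0,0,0,0,0],[0,0,0,0,0,0]]}}

```text
time: 11.57
tool_pos: [0.574, -0.0283, 0.0129]
tool_rot: [-0.003, -0.046, 0.999, -0.0]
contact_force: [-12.0, -1.0, 14.6]
gripper_width: -0.0
grasp_force: 9.2
```

```bash
python3 rear.py
```

```text
[ 0.57399676 -0.02826041  0.01291799] [-12.02541082  -0.99787289  14.57210322]
0.021 202.5 rear edge [[ 0.5358 -0.0243  0.021 ]]
0.023 202.5 rear edge [[ 0.5352 -0.0244  0.023 ]]
0.0255 202.5 rear edge [[ 0.5344 -0.0246  0.0255]]
```

```bash
python3 - <<'E'
from h import *
w,K,Rc,c=cam("wrist")
for x in (265,283,300):print(w[185:250,x].mean(1).astype(int).tolist())
E
```

```text
[135, 134, 134, 135, 134, 134, 134, 135, 135, 134, 134, 134, 135, 134, 134, 134, 128, 91, 55, 55, 56, 58, 58, 57, 63, 82, 91, 93, 93, 91, 92, 94, 93, 93, 94, 92, 86, 32, 21, 19, 27, 54, 93, 94, 92, 93, 93, 93, 92, 89, 67, 21, 19, 19, 37, 78, 92, 92, 93, 92, 93, 92, 92, 85, 10]
[137, 138, 137, 137, 137, 137, 136, 137, 137, 137, 137, 136, 136, 137, 137, 137, 134, 111, 55, 55, 56, 57, 58, 58, 61, 80, 91, 91, 93, 92, 94, 94, 93, 92, 92, 92, 84, 29, 22, 20, 23, 51, 92, 92, 92, 90, 92, 90, 92, 93, 84, 19, 18, 14, 34, 77, 92, 92, 91, 91, 90, 93, 92, 85, 32]
[137, 137, 136, 137, 136, 136, 135, 135, 136, 136, 135, 135, 136, 135, 136, 136, 134, 110, 56, 56, 58, 56, 58, 57, 60, 78, 91, 91, 89, 69, 93, 92, 92, 92, 92, 92, 88, 50, 17, 16, 20, 45, 93, 92, 92, 92, 92, 92, 93, 93, 85, 13, 16, 17, 30, 64, 92, 92, 92, 92, 91, 92, 92, 86, 30]
```

>>> {"name": "play_rows", "arguments": {"commands": [[-1,0,0,0,0,0],[-1,0,0,0,0,0],[0,0,0,0,0,0]]}}

```text
time: 11.92
tool_pos: [0.5747, -0.0282, 0.0129]
tool_rot: [-0.005, -0.046, 0.999, -0.0]
contact_force: [-16.4, -1.5, 19.0]
gripper_width: -0.0
grasp_force: 12.0
```

Force is rising while the tool stalls at x=0.5747, close to the predicted home. I'll confirm it's the stop with a little more push.

>>> {"name": "play_rows", "arguments": {"commands": [[-1,0,0,0,0,0],[-1,0,0,0,0,0],[0,0,0,0,0,0],[0,0,0,0,0,0]]}}

```text
time: 12.25
tool_pos: [0.5747, -0.0282, 0.0129]
tool_rot: [-0.008, -0.046, 0.999, -0.0]
contact_force: [-23.5, -2.2, 25.2]
gripper_width: 0.001
grasp_force: 15.4
```

```bash
python3 - <<'E'
from meas import *
w,K,Rc,c=cam("wrist"); print(tool()[1])
col=w[185:250,283].mean(1).astype(int).tolist();print(col)
r=185+next(i for i in range(15,60) if col[i-1]<70 and col[i]>70 )-.5
print(r,cast(K,Rc,c,[283,r],.021))
im,*_=cam("scene")
cv2.imwrite("pics/t.png",im[:,:,::-1]) 
E
```

```text
[ 0.57474821 -0.02817595  0.01284994]
[138, 138, 137, 137, 137, 136, 136, 137, 137, 138, 137, 137, 136, 137, 136, 137, 131, 91, 57, 57, 56, 58, 56, 58, 68, 86, 92, 92, 92, 94, 93, 92, 93, 92, 93, 93, 85, 17, 19, 19, 29, 66, 92, 91, 91, 90, 91, 93, 91, 87, 46, 20, 19, 20, 43, 91, 92, 92, 91, 91, 91, 92, 89, 66, 15]
209.5 [[ 0.54025402 -0.0307573   0.021     ]]
```

It is a hard stop: 23 N with no motion, and the nose at x≈0.680 against 0.681 expected. I'll ease the excess push, then lift straight off.

>>> {"name": "play_rows", "arguments": {"commands": [[1,0,0,0,0,0],[1,0,-1,0,0,0],[0,0,-2,0,0,0],[0,0,-2,0,0,0],[0,0,-2,0,0,0]]}}

```text
time: 12.77
tool_pos: [0.5747, -0.0281, 0.0177]
tool_rot: [-0.004, -0.046, 0.999, -0.0]
contact_force: [-5.6, -1.8, -3.6]
gripper_width: -0.002
grasp_force: 2.7
```

>>> {"name": "play_rows", "arguments": {"commands": [[0,0,-2,0,0,0],[0,0,-2,0,0,0],[0,0,-2,0,0,0],[2,0,-3,0,0,0],[0,0,-5,0,0,0]]}}

```text
time: 13.18
tool_pos: [0.5762, -0.0278, 0.0328]
tool_rot: [0.001, -0.045, 0.999, 0.0]
contact_force: [0.8, -0.0, 0.6]
gripper_width: 0.004
grasp_force: 0.0
```

>>> {"name": "play_rows", "arguments": {"commands": [[0,0,-20,0,0,0],[0,0,-30,0,0,0],[0,0,-35,0,0,0],[15,0,-35,0,0,0],[20,0,-30,0,0,0]]}}

```text
time: 13.6
tool_pos: [0.5431, -0.0312, 0.1872]
tool_rot: [0.003, -0.046, 0.999, -0.001]
contact_force: [0.0, 0.2, 0.8]
gripper_width: 0.006
grasp_force: 0.0
```

>>> {"name": "play_rows", "arguments": {"commands": [[20,0,-20,0,0,0],[25,0,0,0,0,0],[0,0,0,0,0,0],[0,0,0,0,0,0]]}}

```text
time: 13.93
tool_pos: [0.4968, -0.0352, 0.2045]
tool_rot: [0.002, -0.045, 0.999, -0.0]
contact_force: [0.4, 0.6, 0.1]
gripper_width: -0.001
grasp_force: 0.0
```

```bash
python3 - <<'E'
from meas import *
w,K,Rc,c=cam("wrist"); print(tool(),manip.state()["contact_force"])
s,*_=cam("scene"); s=cv2.resize(s[160:300,190:350],(480,420),interpolation=cv2.INTER_CUBIC)
cv2.imwrite("pics/h.png",cv2.resize(np.hstack([s,w]),(800,323))[:,:,::-1])
np.savez("w3.npz",im=w,K=K,Rc=Rc,c=c)
E
```

```text
(array([[-9.95873143e-01, -9.07060731e-02,  3.01530510e-03],
       [-9.07075946e-02,  9.95877500e-01, -3.71474869e-04],
       [-2.96917948e-03, -6.43452918e-04, -9.99995385e-01]]), array([ 0.49693567, -0.03513128,  0.20370029])) [-0.03138189 -0.27838234  0.18385365]
```

View pics/h.png

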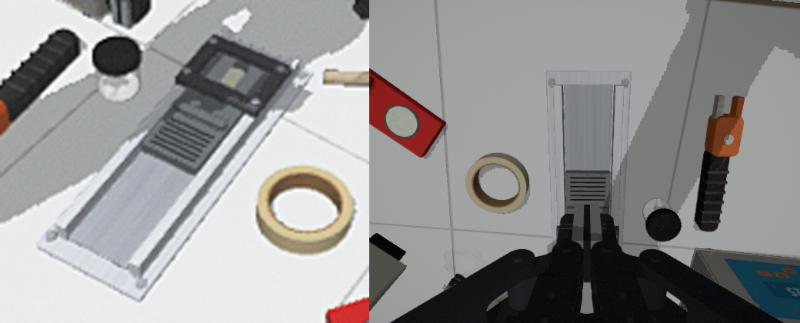

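The carrier is under the bridge with its disc showing in the window at scene (235,75), and the jar, tape and cutter haven't moved. Last check is the rear edge position after release.

```bash
python3 - <<'E'
from h import *
d=np.load("w3.npz"); im,K,Rc,c=[d[k] for k in("im","K","Rc","c")]
for x in(275,295):
    col=im[205:245,x].mean(1).astype(int); print(col.tolist()); r=205+np.argmax(col<75)+.5; print(r,cast(K,Rc,c,[x,r],.0255))
E
```

```text
[127, 126, 125, 127, 125, 126, 125, 125, 125, 125, 125, 124, 124, 124, 125, 124, 102, 54, 55, 58, 75, 87, 89, 88, 84, 50, 27, 64, 90, 89, 84, 49, 35, 74, 88, 88, 82, 31, 39, 88]
222.5 [[ 0.53822848 -0.03881542  0.0255    ]]
[127, 127, 127, 126, 127, 127, 127, 127, 127, 127, 127, 126, 127, 126, 128, 124, 103, 54, 55, 58, 68, 88, 88, 88, 86, 63, 19, 50, 88, 88, 84, 48, 27, 63, 88, 87, 82, 33, 33, 75]
222.5 [[ 0.53653054 -0.01996807  0.0255    ]]
```

The rear edge is at x≈0.539–0.540, the same as when pressed home within measurement error. Handing in.

```bash
python3 -c "
from plant import manip
print(manip.job_done())"
```

```text
the job is handed in; nothing more can be done
None
```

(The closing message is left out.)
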